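# Sort the fence fixings into their two-layer box

## Robot

A 6-joint arm with a two-finger parallel gripper is mounted at the origin on a cart in front of the work surface, level with it; the furniture and walls round the work are solid. World frame = base frame: x ahead of the robot, y to its left, z up, the work surface at z = 0. Lengths are in mm, angles in rad, forces in N, time in s.
With the tool pointing down it reaches from about 300 to 825 mm from the base axis. Payload 5.4 kg.
Tool frame: the origin (TCP) lies midway between the tips of the shut fingers; the grasp point (between the pads) lies arm.tcp_to_grasp behind it (arm.tcp_to_grasp is the distance from the TCP to the grasp point, in mm); z points along the fingers, y is the line along which they close (so a half turn about z gives the same grasp; the last joint's range is limited). The gripper opens to 92 mm and grips with 3 to 60 N. Pads are 20 mm wide; open, the fingers measure 128 mm over their backs; the gripper's body (75 mm by 189 mm) begins 69 mm behind the grasp point.
Start: joints at [-1.51, 0.158, 1.597, -0, 1.386, -0.21], TCP at [153.79, -554.035, 214.601] pointing down, gripper open.
Joint ranges: [-2.91, 2.91], [-0.94, 2.29], [0.18, 2.7], [-1.29, 4.43], [0.17, 2.64], [-3, 3]. Speed limits (rad/s): [2.57, 2.57, 3.14, 3.14, 3.14, 3.14].

## Interface

Orientations are given as a 3x3 rotation matrix whose columns are the frame's x, y, z axes.
In Python, from cell import arm, viewer gives the robot as it stands.
- The arm moves only by the tool creep_tool, called after "Call:" as name(argument=value, ...), one argument or row to a line, values as JSON. Schema: {"type":"object","properties":{"segments":{"type":"array","items":{"type":"object","properties":{"wx":{"type":"number"},"wy":{"type":"number"},"wz":{"type":"number"},"x":{"type":"number"},"y":{"type":"number"},"z":{"type":"number"},"jaw":{"type":"number"}},"additionalProperties":false,"required":["jaw"]},"minItems":1,"maxItems":12},"only":{"type":"string"},"quiet":{"type":"boolean"},"lines":{"type":"string"}},"required":["segments"],"additionalProperties":false}. segments is a list of rows, 1 to 12 of them, each an object with the fields wx, wy, wz (a rotation vector in rad), x, y, z (the shift in mm), jaw (the opening from 0.0 (shut) to 1.0 (fully open)); a field left out counts as zero (the opening has to be given); each row shifts and turns the commanded pose from where the row before left it, along the tool's axes as they then stand; what a row does not reach is not made up. A row lasts 1/10 s, in which the tool goes at most 50 mm and 0.15 rad, less where a joint would pass 70% of its speed; a pose out of reach is approached as far as the arm can. The fingers move at their own pace and stop on an object; the grip force is fixed at half the most. Time passes only in rows, so rows that do not move let the fingers close. The tool returns the time, the measured TCP pose, the force, the opening and the grip force at its end. only (a regular expression) keeps the lines of the reply that match it, lines (a string "A,B") keeps lines A to B, and quiet returns only ok. Input that does not fit is refused with a message, and nothing moves.
- arm.get_obs(): the state, without advancing time (a new reading comes with each control period).
- viewer.camera(name): name is "scene" or "side" or "wrist"; returns the picture (384x512x3 uint8, red, green, blue); there is no depth.
- viewer.camera_params(name): a dict with "mtx" (3x3 intrinsics, pixels), "xyz" and "orientation" of the camera in the world; the wrist camera has in their place "mount" (4x4, takes a point from camera to tool coordinates, whose origin is the TCP and whose axes are the flange's). Camera axes: x right, y down, z forward; pixel columns grow to the right and rows downward; lengths in mm; the calibration is good to about 2 mm. A picture is of the moment at which its call begins: read the wrist's pose just before it. camera_params takes no time and is no camera call.
- arm.close_job(): hands the job in; it is judged then, once.
The state is a dict: "t": time; "qpos": joint angles; "qvel": joint speeds; "tau": joint torques, N m; "ee_pos": TCP position; "tcp_rot": TCP orientation; "force": force on the tool from outside, world axes, zero at the start; "torque": the same for the moment, N m; "gripper_width": opening from 0.0 (shut) to 1.0 (fully open); "grip_force": force on a finger pad.
Only numpy, scipy, OpenCV 4.12 (cv2) and the standard library are available. Lean on these libraries where they do the work, as an engineer would, in place of code of your own. Each camera call takes 0.05 s, during which the arm holds its last target. There are 200 camera calls.

## Task

Sort the loose fence fixings into the blue fixings box: lay the hex bolt in the V-notched cradle on the box floor and the wooden wedge flat in the rubber-matted bay beside it, then set the aluminium lift-out tray in the box above them, sitting fully down and level on its corner posts. The large nut belongs flat in the tray's yellow well and the small nut flat in its red well. Leave the file, the pale lath and the sharpening stone where they lie.

Things in the scene. Friction and masses are not known exactly. Their poses are not given: they have to be found in the camera images.
- fixings_box: Fixed blue box, outside 178x126x68 mm, inside 170x118, floor 10. Origin: underside centre; x long side, z up. Divider at x=0, 22 high. +x bay: two steel V saddles (30 wide, 8 thick, 29 high) at x=43, y=+-24; bolt shank lies along y in them, axis 25 above underside, origin at x=43, y=0, either way. -x bay: black mat, wedge along y at x=-40, y=0. Corner posts 17x17, tops 44 high, carry the tray.
- lift_tray: Aluminium tray 160x108x24 mm, floor 10, 220 g. Origin: underside centre; x long side, z up. Bail handle over x=0: dark bar 10 thick, 62 long along y, axis 46 above underside; pinch along x. Wells 77x104 centred at x=+40 (yellow, large hexagon) and x=-40 (red, small hexagon), 22 high wall between. Fits the box with 5 mm all round, long side to long side, either way; home 44 above box underside.
- bolt: Grey steel hex bolt lying down, 98 mm long along its y (head at +y, 27 mm wide; shank 16 mm thick), 160 g. Origin: under the middle of its length, on the table; the shank's axis is about 10 mm above the origin. Grasp the shank across, closing along x.
- wedge: Dark sawn wooden wedge lying flat, 31 mm wide (x), 85 mm long (y), 25 mm high at the thick end, 60 g. Origin: centre of the underside. Grasp across its width, closing along x.
- big_nut: Large grey hex nut lying flat, 36 mm across the flats (along x), 41 mm over the corners (y), 19 mm high, 110 g. Origin: centre of the underside.
- small_nut: Small grey hex nut lying flat, 24 mm across the flats (along x), 27 mm over the corners (y), 13 mm high, 34 g. Origin: centre of the underside.
- file: Bystander: flat file with wooden handle, 330 mm long (y), 26 mm wide, lying at the back near the timber blocks. Origin: centre of the underside. Leave it.
- lath: Bystander: pale thin wooden lath, 201 mm long (y), 24 mm wide, 9 mm high, lying at the left. Origin: centre of the underside. Leave it.
- stone: Bystander: brown and grey sharpening stone, 52 x 160 (y) x 26 mm, lying at the back right. Origin: centre of the underside. Leave it.
Things that resemble listed ones, but are neither listed nor needed, are in the scene too. What is shaped like the big_nut but purple is not meant.

How it is judged (in metres and radians):
At the end, for the whole second after the job is handed in: Bolt in both saddles (within 8 mm, 12 mm lengthwise, 0.15 rad); wedge flat on the matted bay's floor (18 mm lengthwise); tray on its posts (within 10 mm, under 3.5 mm high, 0.04 rad); large nut flat in the yellow well, small nut flat in the red; all at rest (x of bolt in the frame of fixings_box between 0.035 and 0.051 m and y of bolt in the frame of fixings_box between -0.012 and 0.012 m and z of bolt in the frame of fixings_box between 0.0115 and 0.021 m and angle between the y axis of bolt and the y axis of fixings_box, either way round below 0.15 rad and x of wedge in the frame of fixings_box between -0.069 and -0.017 m and y of wedge in the frame of fixings_box between -0.018 and 0.018 m and z of wedge in the frame of fixings_box between 0.006 and 0.015 m and angle between wedge's own z axis and vertical below 0.12 rad and x of lift_tray in the frame of fixings_box between -0.01 and 0.01 m and y of lift_tray in the frame of fixings_box between -0.01 and 0.01 m and z of lift_tray in the frame of fixings_box between 0.036 and 0.0475 m and angle between lift_tray's own z axis and vertical below 0.04 rad and x of big_nut in the frame of lift_tray between 0.017 and 0.063 m and y of big_nut in the frame of lift_tray between -0.04 and 0.04 m and z of big_nut in the frame of lift_tray between 0.006 and 0.015 m and x of small_nut in the frame of lift_tray between -0.07 and -0.011 m and y of small_nut in the frame of lift_tray between -0.045 and 0.045 m and z of small_nut in the frame of lift_tray between 0.006 and 0.015 m and angle between each of big_nut, small_nut's own z axis and vertical below 0.15 rad and linear speed of each of bolt, wedge, lift_tray, big_nut, small_nut below 0.02 m/s); the robot touches nothing.
It fails at once if the file, the lath or the sharpening stone is disturbed (moved more than 20 mm) (distance of any of file, lath, stone from where it was at the start of the episode above 0.02 m).
It also fails if it takes over 115 s, if anything falls off the work surface, if the arm or the gripper's body presses on something with over 40 N, if the wrist force passes 120 N, or if a joint passes its speed limit or range.

## Working session

There is one attempt and no reset: what is moved stays moved. The work goes in short steps, Python scripts to look and compute and a tool call to move; the robot and the scene stay as the last step left them, time stands still between calls to the robot, and variables do not carry over. Pictures are saved under pics/ and viewed, at most 15 in all, crops included, and the job is handed in when it is done.

```bash
ls; mkdir -p pics; python3 - <<'E'
from cell import arm, viewer
import cv2,numpy as np
np.set_printoptions(precision=3,suppress=True)
o=arm.get_obs();print(o['t'],o['ee_pos'],o['tcp_rot'],arm.tcp_to_grasp,o['gripper_width'])
for n in("scene","side","wrist"):
    im=viewer.camera(n);cv2.imwrite(f"pics/{n}0.png",im[:,:,::-1]);print(n,viewer.camera_params(n))
E
```

```text
pics
0.0 [ 153.73  -553.408  213.628] [[ 0.964  0.267 -0.   ]
 [ 0.267 -0.964  0.002]
 [ 0.    -0.002 -1.   ]] 18.700000000000003 1.000914961804747
scene {'mtx': array([[499.327,   0.   , 244.64 ],
       [  0.   , 499.327, 193.681],
       [  0.   ,   0.   ,   1.   ]]), 'xyz': array([-390.418,  590.482,  955.426]), 'orientation': array([[-0.426, -0.593,  0.684],
       [-0.905,  0.277, -0.323],
       [ 0.002, -0.756, -0.654]])}
side {'mtx': array([[355.607,   0.   , 261.399],
       [  0.   , 355.607, 194.096],
       [  0.   ,   0.   ,   1.   ]]), 'xyz': array([ 38.203, 959.16 , 702.33 ]), 'orientation': array([[-0.833, -0.311,  0.458],
       [-0.553,  0.485, -0.677],
       [-0.011, -0.817, -0.576]])}
wrist {'mtx': array([[290.936,   0.   , 257.711],
       [  0.   , 290.936, 195.289],
       [  0.   ,   0.   ,   1.   ]]), 'mount': array([[   0.   ,   -0.969,   -0.246,   67.865],
       [   1.   ,    0.   ,    0.   ,    0.205],
       [  -0.   ,   -0.246,    0.969, -170.298],
       [   0.   ,    0.   ,    0.   ,    1.   ]])}
```

View pics/scene0.png

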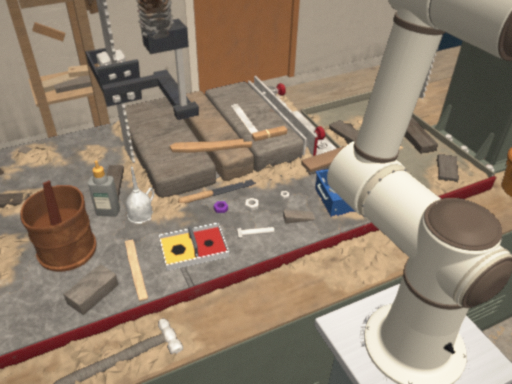

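View pics/side0.png

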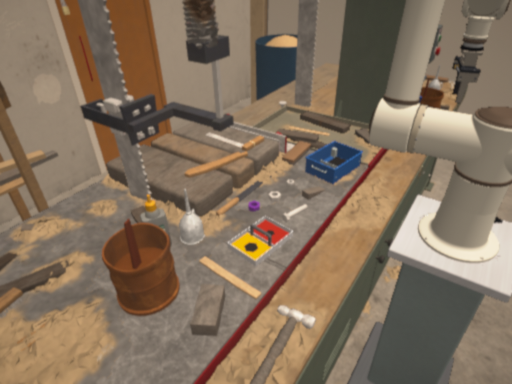

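The scene view shows the tray at (195,243), with yellow on its left and red on its right. The bolt is at (256,231), the wedge at (297,216) and the blue box at (330,193). For the nuts, the candidates are purple (221,207), which is a decoy, grey (252,203), which looks like the big one, and grey (284,194), which looks small. The side view shows the same layout, with the file in front of the timber, the lath at (137,268) and the stone behind the box.

```bash
cat > h.py <<'E'
from cell import arm, viewer
import cv2,numpy as np
np.set_printoptions(precision=3,suppress=True)
def cam(name,o=None):
    p=viewer.camera_params(name)
    if name=="wrist":
        o=o or arm.get_obs(); M=p["mount"]; R=np.array(o["tcp_rot"])
        return p["mtx"],R@M[:3,:3],R@M[:3,3]+np.array(o["ee_pos"])
    return p["mtx"],np.array(p["orientation"]),np.array(p["xyz"])
def ray(c,uv,z):
    K,R,t=c; d=(R@np.linalg.inv(K)@np.array([*np.array(uv).T,np.ones(len(uv))])).T
    return t+d*((z-t[2])/d[:,2:3])
def proj(c,P):
    K,R,t=c; q=(K@R.T@(np.atleast_2d(P)-t).T).T; return q[:,:2]/q[:,2:]
E
python3 - <<'E'
from h import *
A=[(195,243),(256,231),(297,216),(252,203),(284,194),(330,193),(221,207)]
B=[(261,238),(295,212),(313,192),(275,194),(291,182),(333,161),(253,206)]
for n,a,b in zip("tray bolt wedge big small box purple".split(),A,B): print(n,ray(cam("scene"),[a],10)[0],ray(cam("side"),[b],10)[0])
E
```

```text
tray [474.55  323.666  10.   ] [467.83  328.057  10.   ]
bolt [446.839 160.865  10.   ] [444.907 169.183  10.   ]
wedge [451.189  33.021  10.   ] [447.337  39.736  10.   ]
big [551.763 121.929  10.   ] [549.772 119.494  10.   ]
small [547.654  21.119  10.   ] [540.987  26.06   10.   ]
box [ 495.113 -101.897   10.   ] [ 477.691 -190.785   10.   ]
purple [573.456 208.068  10.   ] [574.064 215.019  10.   ]
```

Call:
creep_tool(
  segments=[
    {"x": 24, "y": -31, "z": -7, "jaw": 1},
    {"x": 24, "y": -31, "z": -7, "jaw": 1},
    {"x": 24, "y": -31, "z": -7, "jaw": 1},
    {"x": 24, "y": -31, "z": -7, "jaw": 1},
    {"x": 24, "y": -31, "z": -7, "jaw": 1},
    {"x": 24, "y": -31, "z": -7, "jaw": 1},
    {"x": 24, "y": -31, "z": -7, "jaw": 1},
    {"x": 24, "y": -31, "z": -7, "jaw": 1},
    {"x": 24, "y": -31, "z": -7, "jaw": 1},
    {"x": 24, "y": -31, "z": -7, "jaw": 1},
    {"x": 24, "y": -31, "z": -7, "jaw": 1},
    {"x": 24, "y": -31, "z": -7, "jaw": 1},
  ],
)

```text
t: 1.35
ee_pos: [332.0, -117.0, 298.8]
tcp_rot: [[0.964, 0.267, 0.0], [0.267, -0.964, -0.0], [0.0, 0.0, -1.0]]
force: [-0.3, -0.0, 0.1]
gripper_width: 0.999
grip_force: 0.0
```

Call:
creep_tool(
  segments=[
    {"x": 24, "y": -31, "z": -7, "jaw": 1},
    {"x": 24, "y": -31, "z": -7, "jaw": 1},
    {"x": 24, "y": -31, "z": -7, "jaw": 1},
    {"x": 24, "y": -31, "z": -7, "jaw": 1},
    {"x": 24, "y": -31, "z": -7, "jaw": 1},
    {"wz": 0.135, "jaw": 1},
    {"wz": 0.135, "jaw": 1},
    {"jaw": 1},
    {"jaw": 1},
    {"jaw": 1},
  ],
)

```text
t: 2.35
ee_pos: [405.8, 62.7, 333.5]
tcp_rot: [[1.0, 0.002, -0.0], [0.002, -1.0, 0.0], [-0.0, -0.0, -1.0]]
force: [0.5, -0.1, -0.2]
gripper_width: 1.004
grip_force: 0.0
```

```bash
python3 - <<'E'
from h import *
import json
o=arm.get_obs(); print(o['t'],o['ee_pos'],o['tcp_rot'][:,0],o['force'],o['qpos'])
im=viewer.camera("wrist");cv2.imwrite("pics/w1.png",cv2.resize(im,(800,600),interpolation=cv2.INTER_CUBIC)[:,:,::-1]);np.save("w1.npy",im)
json.dump({k:np.array(o[k]).tolist() for k in("ee_pos","tcp_rot")},open("w1.json","w"))
E
```

```text
2.35 [405.838  62.669 333.487] [ 1.     0.002 -0.   ] [ 0.452 -0.104 -0.228] [-0.143 -0.339  1.83   0.     1.651  1.425]
```

View pics/w1.png

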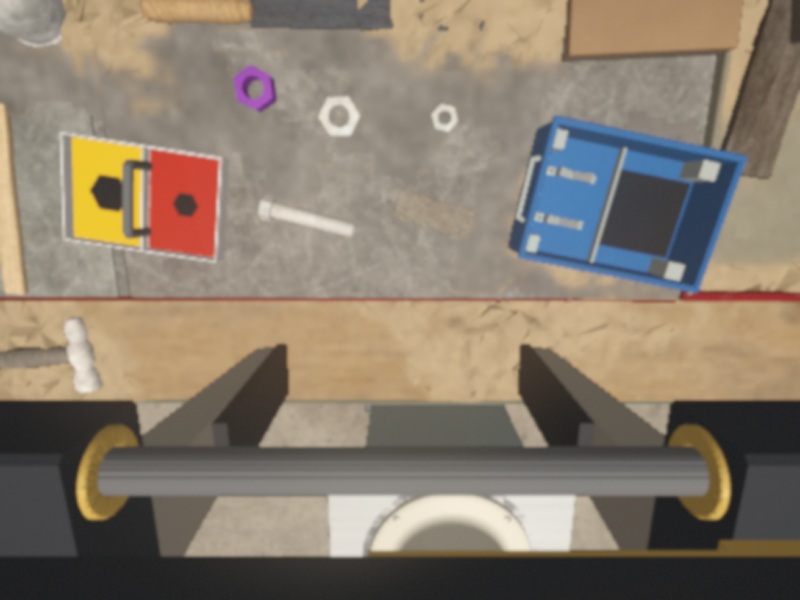

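The wrist picture (800 px wide, up is +x, right is −y) shows the tray at (142,196) with yellow at left, and the bolt from (262,210) to (352,230) with its head at left. The wedge is faint at (433,212). The hex nuts are a large grey one at (340,116), a small grey one at (445,117) and the purple decoy at (254,88). The box is at (628,205), with the saddle bay at left and the mat at right.

```bash
cat >> h.py <<'E'
def blobs(mask,amin=40):
    cs,_=cv2.findContours(mask.astype(np.uint8),cv2.RETR_EXTERNAL,cv2.CHAIN_APPROX_NONE)
    return [c[:,0,:].astype(float) for c in cs if cv2.contourArea(c)>amin]
def rect(c,uv,z):
    P=ray(c,uv,z)[:,:2].astype(np.float32); (x,y),(w,h),a=cv2.minAreaRect(P)
    if w<h: w,h,a=h,w,a+90
    return np.array([x,y,w,h,(a+90)%180-90])  # long-side direction in deg
E
python3 - <<'E'
from h import *
import json
im=np.load("w1.npy");o=json.load(open("w1.json"));c=cam("wrist",o)
hsv=cv2.cvtColor(im,cv2.COLOR_RGB2HSV);H,S,V=cv2.split(hsv.astype(int))
ok=np.zeros(H.shape,bool);ok[20:188]=1
M={"yellow":((H>20)&(H<32)&(S>170)&(V>150),10),"red":(((H<8)|(H>172))&(S>170)&(V>120),10),"blue":((H>100)&(H<120)&(S>150),68),"mat":((V<50)&ok,10),"bright":((S<50)&(V>150),8)}
for n,(m,z) in M.items():
    for b in blobs(m&ok,60): print(n,(b.mean(0)*1.5625).round(),rect(c,b,z))
K=cv2.resize(im[90:170,150:310],(800,400),interpolation=cv2.INTER_CUBIC)
cv2.imwrite("pics/wc.png",K[:,:,::-1])
# hand-read: tray rim corners (z=24), box rim outer corners (z=68), handle bar ends (z=46)
for n,uv,z in(("tray",[(61,132),(221,156),(216,262),(64,240)],24),("box",[(556,118),(746,156),(698,292),(518,258)],68),("bar",[(126,165),(126,232)],46)):
    P=ray(c,np.array(uv)/1.5625,z)[:,:2];print(n,P.tolist(),P.mean(0))
E
```

```text
yellow [136. 198.] [463.715 344.223  59.002   3.316  -8.111]
yellow [102. 191.] [470.147 375.77  100.005  65.996  -9.123]
red [182. 202.] [458.412 295.788  98.42   65.474  -8.131]
bright [674. 271.] [ 387.741 -237.441   18.307   18.176  -11.024]
bright [532. 243.] [418.284 -78.916  19.012  11.718  -9.923]
bright [564. 221.] [ 441.225 -111.593   38.124    7.981   79.162]
bright [577. 175.] [ 489.462 -120.541   37.661    9.237   78.35 ]
bright [708. 170.] [ 494.609 -258.048   18.236   17.732  -10.413]
bright [525. 187.] [475.792 -67.816  66.973  10.315 -11.964]
bright [608. 205.] [ 457.115 -156.579  119.578    4.171  -10.989]
bright [559. 139.] [525.169 -99.356  19.693  11.504 -10.216]
bright [116. 104.] [557.128 351.877  24.655  11.863 -25.574]
bright [607. 108.] [ 554.266 -140.803   35.71    29.234   17.494]
bright [643.  94.] [ 571.677 -186.028   47.759   37.793   84.537]
bright [569.  88.] [576.25  -98.909  71.967  53.039 -69.203]
bright [701.  89.] [ 570.065 -235.69    63.575   24.564    4.527]
bright [491.  75.] [583.578 -24.39   44.667  28.07  -69.986]
bright [324. 189.] [493.137 121.814 717.332 260.817 -89.854]
bright [47. 45.] [614.352 411.422  53.95   26.948  65.439]
tray [[528.465372027067, 401.4594408936502], [506.19413836916215, 244.8387721311575], [398.82836994462184, 260.4238724686078], [421.7031931295694, 417.76117180008686]] [463.798 331.121]
box [[536.4439324597803, -74.95955797561757], [504.50283174466, -251.27080364916753], [377.2365682125921, -228.10205862745448], [410.3411386850886, -49.12737319122578]] [ 457.131 -150.865]
bar [[496.20694104103427, 328.7626605106662], [432.2054014048661, 338.17381359564604]] [464.206 333.468]
```

View pics/wc.png

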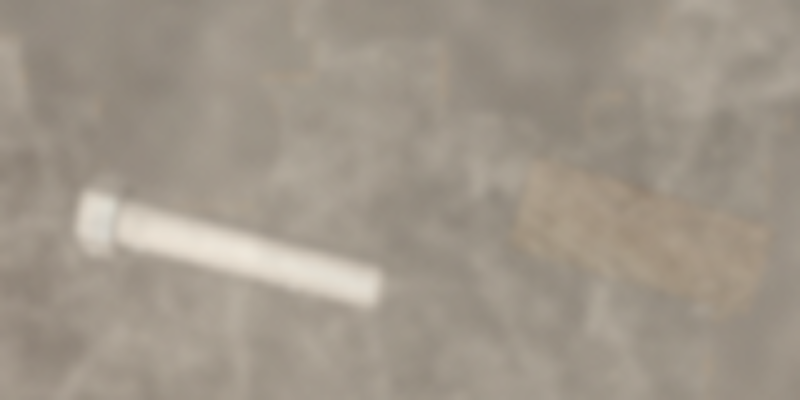

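The crop (5× scale, offset (150,90)) confirms the bolt: head end at (78,222), shank tip at (383,288). The wedge has corners at about (535,160), (770,228), (735,315) and (515,240). Both match the descriptions.

```bash
python3 - <<'E'
from h import *
import json
im=np.load("w1.npy");o=json.load(open("w1.json"));c=cam("wrist",o)
f=lambda uv:np.array(uv)/5+[150,90]
P=ray(c,f([(79,222),(383,286)]),10)[:,:2];d=P[1]-P[0];print("bolt",P.tolist(),P.mean(0),np.hypot(*d),np.degrees(np.arctan2(d[1],d[0])))
P=ray(c,f([(535,160),(770,228),(735,315),(515,240)]),12)[:,:2];print("wedge",P.tolist(),rect(c,f([(535,160),(770,228),(735,315),(515,240)]),12))
# nuts
V=im.min(2).astype(int)
for n,(x0,y0,x1,y1),z in(("big",(195,55,240,95),19),("small",(270,58,302,92),13)):
    s=V[y0:y1,x0:x1];t,m=cv2.threshold(s.astype(np.uint8),0,255,cv2.THRESH_OTSU)
    for b in blobs(m,40):
        uv=cv2.convexHull((b+[x0,y0]).astype(np.float32))[:,0]; r=rect(c,uv,z)
        Q=ray(c,uv,z)[:,:2]; 
        # hex phase from width over direction
        a=np.radians(np.arange(0,60,2)); w=[sum(np.ptp(Q@[np.cos(k+s),np.sin(k+s)]) for s in(0,np.pi/3,2*np.pi/3))/3 for k in a]
        print(n,t,r,"flat normal at deg",2*int(np.argmin(w)),min(w),max(w))
# box references: divider top z22, posts z44, 
for n,uv,z in(("div",(608,205),22),("postA",(708,170),44),("postB",(674,271),44),("postC",(559,139),44),("postD",(532,243),44),("sad1",(564,221),29),("sad2",(577,175),29)):
    print(n,ray(c,np.array([uv])/1.5625,z)[0,:2])
E
```

```text
bolt [[452.51203145966707, 214.9083075270743], [431.70318397667603, 114.33284053911294]] [442.108 164.621] 102.70556310841633 -101.68944028940668
wedge [[472.9057730525497, 63.32741363880517], [451.2494781597602, -14.628501897406089], [422.5219984082976, -4.053562775849791], [447.1190326803729, 69.91849077708372]] [447.379  28.433  80.908  30.51   74.475]
big 168.0 [544.943 126.448  39.063  34.811 -89.846] flat normal at deg 0 36.18305588721486 39.682498776255386
small 159.0 [543.987  20.912  25.398  25.023 -89.845] flat normal at deg 44 25.22664811050741 26.721301155081346
div [ 459.051 -150.526]
postA [ 493.16  -234.094]
postB [ 393.874 -215.931]
postC [521.171 -86.992]
postD [422.087 -68.399]
sad1 [ 443.06  -103.966]
sad2 [ 488.625 -112.931]
```

Everything agrees: box centre is about (457.5,−150.7) with yaw 79.2°, and the tray is at (464,332) with yaw 81.7°. Next is the bolt.

```bash
cat >> h.py <<'E'
def goto(x,y,z,yaw_deg):
    """print how far the COMMANDED-ish pose has to go, in tool axes (yaw first)"""
    o=arm.get_obs();R=np.array(o["tcp_rot"]);p=np.array(o["ee_pos"])
    y0=np.arctan2(R[1,0],R[0,0]);a=np.radians(yaw_deg);d=(a-y0+np.pi)%(2*np.pi)-np.pi
    w=np.array([x,y,z])-p
    t=lambda k:np.array([np.cos(k)*w[0]+np.sin(k)*w[1],np.sin(k)*w[0]-np.cos(k)*w[1],-w[2]])
    print("t",o["t"],"at",p,"yaw",np.degrees(y0),"tilt",R[2,:2],"| rz",-d,"| move before turn",t(y0),"after turn",t(a),"| q6",o["qpos"][5],"grip",o["gripper_width"],o["grip_force"])
E
```

Call:
creep_tool(
  segments=[
    {"x": 12, "y": -34, "z": 30, "jaw": 1},
    {"x": 12, "y": -34, "z": 30, "jaw": 1},
    {"x": 12, "y": -34, "z": 30, "jaw": 1},
    {"wz": -0.15, "z": 20, "jaw": 1},
    {"wz": -0.15, "z": 20, "jaw": 1},
    {"wz": -0.15, "z": 20, "jaw": 1},
    {"wz": -0.15, "z": 20, "jaw": 1},
    {"wz": -0.15, "z": 20, "jaw": 1},
    {"wz": -0.15, "z": 20, "jaw": 1},
    {"wz": -0.15, "z": 20, "jaw": 1},
    {"wz": -0.15, "z": 20, "jaw": 1},
    {"wz": -0.15, "z": 10, "jaw": 1},
  ],
)

```text
t: 3.6
ee_pos: [440.7, 164.5, 71.8]
tcp_rot: [[0.212, 0.977, -0.003], [0.977, -0.212, -0.0], [-0.001, -0.003, -1.0]]
force: [0.4, -0.2, -0.2]
gripper_width: 0.999
grip_force: 0.0
```

Call:
creep_tool(
  segments=[
    {"wz": -0.015, "jaw": 1},
    {"jaw": 1},
    {"jaw": 1},
  ],
)

```text
t: 3.9
ee_pos: [442.8, 164.9, 74.6]
tcp_rot: [[0.206, 0.979, 0.002], [0.979, -0.206, 0.0], [0.001, 0.002, -1.0]]
force: [0.1, -0.3, 0.6]
gripper_width: 1.0
grip_force: 0.0
```

```bash
python3 - <<'E'
from h import *
goto(442.1,164.6,3,78.3)
o=arm.get_obs();im=viewer.camera("wrist");cv2.imwrite("pics/w2.png",im[:,:,::-1]);c=cam("wrist",o)
print(proj(c,[[442,164,10],[449,200,10]]))
E
```

```text
t 3.9 at [442.757 164.903  74.599] yaw 78.12295185887872 tilt [0.001 0.002] | rz -0.003090072997101956 | move before turn [-0.432 -0.581 71.599] after turn [-0.43  -0.582 71.599] | q6 0.3072405483367814 grip 1.000304346737499 0.0
[[257.796 206.338]
 [257.121 162.889]]
```

View pics/w2.png

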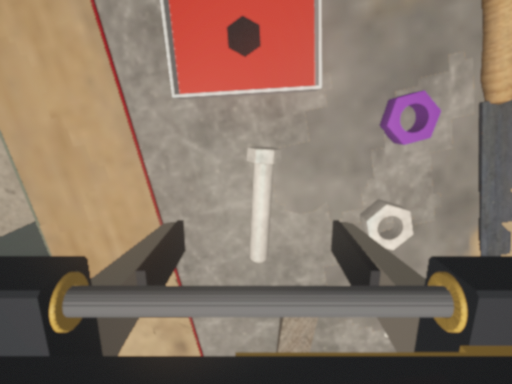

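The close view shows the bolt from its head at (260,150) to its tip at (259,262), centred between the fingers. I'll go down and close.

Call:
creep_tool(
  segments=[
    {"y": -1, "z": 25, "jaw": 1},
    {"z": 25, "jaw": 0.6},
    {"z": 21, "jaw": 0.5},
    {"jaw": 0},
    {"jaw": 0},
    {"jaw": 0},
    {"jaw": 0},
    {"jaw": 0},
    {"jaw": 0},
  ],
)

```text
t: 4.85
ee_pos: [441.1, 165.2, 2.9]
tcp_rot: [[0.204, 0.979, 0.001], [0.979, -0.204, 0.0], [0.0, 0.0, -1.0]]
force: [-0.7, 0.7, -0.4]
gripper_width: 0.326
grip_force: 0.0
```

Call:
creep_tool(
  segments=[
    {"jaw": 0},
    {"jaw": 0},
    {"jaw": 0},
    {"jaw": 0},
    {"z": -30, "jaw": 0},
    {"z": -40, "jaw": 0},
    {"z": -40, "jaw": 0},
    {"z": -20, "jaw": 0},
    {"jaw": 0},
  ],
)

```text
t: 5.75
ee_pos: [442.7, 165.4, 135.3]
tcp_rot: [[0.203, 0.979, 0.005], [0.979, -0.203, 0.001], [0.002, 0.005, -1.0]]
force: [1.4, -0.1, -2.1]
gripper_width: 0.165
grip_force: 29.9
```

```bash
python3 - <<'E'
from h import *
goto(465.6,-108.4,120,-10.8)
E
```

```text
t 5.75 at [442.744 165.431 135.318] yaw 78.25993768296208 tilt [0.002 0.005] | rz 1.5543891441886581 | move before turn [-263.452   78.095   15.318] after turn [ 73.762 264.698  15.318] | q6 0.30589828393645413 grip 0.16518677077018923 29.927246868610382
```

Call:
creep_tool(
  segments=[
    {"x": -38, "y": 11, "jaw": 0},
    {"x": -38, "y": 11, "jaw": 0},
    {"x": -38, "y": 11, "jaw": 0},
    {"x": -38, "y": 11, "jaw": 0},
    {"x": -38, "y": 11, "jaw": 0},
    {"x": -38, "y": 12, "jaw": 0},
    {"x": -35, "y": 11, "jaw": 0},
  ],
)

```text
t: 6.45
ee_pos: [462.0, -109.3, 130.0]
tcp_rot: [[0.204, 0.979, -0.004], [0.979, -0.204, 0.002], [0.001, -0.004, -1.0]]
force: [0.3, 0.8, -1.3]
gripper_width: 0.161
grip_force: 29.9
```

Call:
creep_tool(
  segments=[
    {"wz": 0.15, "jaw": 0},
    {"wz": 0.15, "jaw": 0},
    {"wz": 0.15, "jaw": 0},
    {"wz": 0.15, "jaw": 0},
    {"wz": 0.15, "jaw": 0},
    {"wz": 0.15, "jaw": 0},
    {"wz": 0.15, "jaw": 0},
    {"wz": 0.15, "jaw": 0},
    {"wz": 0.15, "jaw": 0},
    {"wz": 0.15, "jaw": 0},
    {"wz": 0.054, "jaw": 0},
    {"jaw": 0},
  ],
)

```text
t: 7.65
ee_pos: [462.1, -107.4, 130.1]
tcp_rot: [[0.982, -0.187, -0.004], [-0.187, -0.982, 0.002], [-0.004, -0.001, -1.0]]
force: [-0.3, 0.8, -2.0]
gripper_width: 0.164
grip_force: 29.9
```

```bash
python3 - <<'E'
from h import *
goto(465.6,-108.4,18.5,-10.8)
o=arm.get_obs();im=viewer.camera("wrist");cv2.imwrite("pics/w3.png",im[:,:,::-1]);c=cam("wrist",o);np.save("w3.npy",im)
print(proj(c,[[457.5,-150.7,22],[465.6,-108.4,29],[465.6-.982*24,-108.4+.187*24,29],[465.6+.982*24,-108.4-.187*24,29],[457.5-.982*50.5+.187*76.5,-150.7+.187*50.5+.982*76.5,44],[457.5+.982*50.5+.187*76.5,-150.7-.187*50.5+.982*76.5,44]]))
E
```

```text
t 7.65 at [ 462.147 -107.426  130.142] yaw -10.789514894540297 tilt [-0.004 -0.001] | rz 0.00018299961269052645 | move before turn [  3.574   0.31  111.642] after turn [  3.574   0.309 111.642] | q6 1.2751887312347414 grip 0.16374538430106825 29.92759108543396
[[301.277 188.835]
 [257.387 190.445]
 [257.391 214.274]
 [257.383 165.568]
 [222.275 245.727]
 [218.735 137.803]]
```

View pics/w3.png

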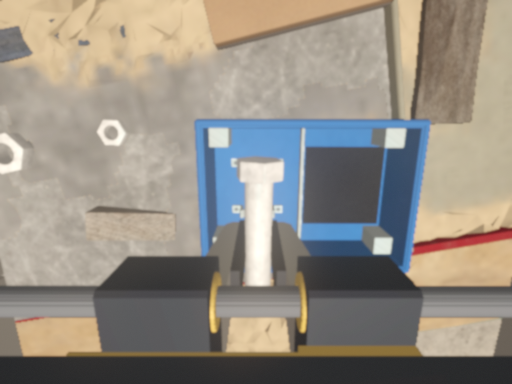

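The picture shows the bolt held straight, head up at (260,165). The posts are at (218,138), (394,138) and (383,245), and saddle tips show at (235,162) and (236,210). I'll check the posts and saddles numerically.

```bash
python3 - <<'E'
from h import *
im=np.load("w3.npy");c=cam("wrist")
h=cv2.cvtColor(im,cv2.COLOR_RGB2HSV).astype(int)
m=(h[...,1]<70)&(h[...,2]>140);m[:,:205]=0;m[:,410:]=0;m[:125]=0;m[255:]=0
ex=np.array([.187,.982]);ey=np.array([-.982,.187])
for b in blobs(m,8):
    u=(b.min(0)+b.max(0))/2
    for z in(44,29): 
        p=ray(c,[u],z)[0,:2]-[457.5,-150.7];print(u,np.ptp(b,0),z,"box xy",p@ex,p@ey)
mt=(h[...,2]<75)&(h[...,1]<80);mt[:,:300]=0;mt[:,390:]=0;mt[:140]=0;mt[230:]=0
for b in blobs(mt,500):
    P=ray(c,b,10)[:,:2]-[457.5,-150.7];print("mat x",(P@ex).min(),(P@ex).max(),"y",(P@ey).min(),(P@ey).max())
E
```

```text
[382.  245.5] [20. 17.] 44 box xy -75.76866596180854 49.86460130395332
[382.  245.5] [20. 17.] 29 box xy -82.68787892907007 56.60353035375164
[214.5 239. ] [5. 6.] 44 box xy 83.50730279351846 43.5125984727304
[214.5 239. ] [5. 6.] 29 box xy 85.90185970959392 49.88008986541931
[257.5 205. ] [53. 98.] 44 box xy 42.83401170331368 9.904464398411573
[257.5 205. ] [53. 98.] 29 box xy 42.850170443113875 14.306697444705517
[395. 138.] [22. 20.] 44 box xy -76.14693864438226 -50.736375669803905
[395. 138.] [22. 20.] 29 box xy -83.0882713623267 -49.88015671679235
[299.  183.5] [ 12. 111.] 44 box xy 5.483615639498057 -10.33181973176561
[299.  183.5] [ 12. 111.] 29 box xy 3.315684734712511 -7.11291707206517
[219.  137.5] [24. 21.] 44 box xy 76.25536244541951 -50.92104657802379
[219.  137.5] [24. 21.] 29 box xy 78.22585725006851 -50.07562638113816
```

Call:
creep_tool(
  segments=[
    {"x": 3.5, "z": 25, "jaw": 0},
    {"z": 30, "jaw": 0},
    {"z": 25, "jaw": 0},
    {"z": 10, "jaw": 0},
    {"jaw": 0},
    {"jaw": 0},
  ],
)

```text
t: 8.3
ee_pos: [467.7, -109.1, 43.3]
tcp_rot: [[0.982, -0.187, 0.001], [-0.187, -0.982, -0.0], [0.001, 0.0, -1.0]]
force: [0.3, -0.2, -0.5]
gripper_width: 0.163
grip_force: 29.9
```

```bash
python3 - <<'E'
from h import *
goto(465.6,-108.4,18.5,-10.8)
E
```

```text
t 8.3 at [ 467.681 -109.144   43.26 ] yaw -10.756859264561964 tilt [0.001 0.   ] | rz 0.0007529478751253649 | move before turn [-2.183 -0.343 24.76 ] after turn [-2.183 -0.341 24.76 ] | q6 1.2769131021827789 grip 0.1633215739673854 29.926979541778564
```

Call:
creep_tool(
  segments=[
    {"x": -2, "z": 12, "jaw": 0},
    {"z": 8, "jaw": 0},
    {"z": 4, "jaw": 0},
    {"z": 1, "jaw": 0},
    {"jaw": 0},
    {"jaw": 0},
  ],
)

```text
t: 8.9
ee_pos: [465.2, -108.0, 18.1]
tcp_rot: [[0.982, -0.187, -0.001], [-0.187, -0.982, 0.001], [-0.001, -0.001, -1.0]]
force: [-1.3, 2.6, 5.9]
gripper_width: 0.164
grip_force: 30.0
```

```bash
python3 - <<'E'
from h import *
goto(465.6,-108.4,18.5,-10.8)
E
```

```text
t 8.9 at [ 465.174 -108.036   18.105] yaw -10.79157758914573 tilt [-0.001 -0.001] | rz 0.00014699880036284085 | move before turn [ 0.487  0.277 -0.395] after turn [ 0.487  0.277 -0.395] | q6 1.2761745859298042 grip 0.16423696351602626 29.98204618692398
```

Call:
creep_tool(
  segments=[
    {"jaw": 0.35},
    {"jaw": 0.35},
    {"jaw": 0.35},
    {"z": -10, "jaw": 0.35},
    {"z": -30, "jaw": 0.35},
    {"z": -40, "jaw": 0.5},
    {"z": -40, "jaw": 1},
    {"jaw": 1},
  ],
)

```text
t: 9.7
ee_pos: [469.3, -110.6, 144.5]
tcp_rot: [[0.982, -0.187, 0.011], [-0.187, -0.982, -0.006], [0.012, 0.004, -1.0]]
force: [0.1, -0.6, -0.2]
gripper_width: 0.588
grip_force: 0.0
```

```bash
python3 - <<'E'
from h import *
o=arm.get_obs();im=viewer.camera("wrist");cv2.imwrite("pics/w4.png",im[:,:,::-1]);c=cam("wrist",o);np.save("w4.npy",im)
goto(447.4,28.4,80,74.5)
b=[457.5,-150.7]+np.array([[43-0,-49],[43,49]])@np.array([[.187,.982],[-.982,.187]])
print(proj(c,[[*q,25] for q in b]))
E
```

```text
t 9.75 at [ 467.554 -109.783  141.405] yaw -10.781961128543681 tilt [0.007 0.002] | rz -1.4884510142509058 | move before turn [ -45.649 -131.973   61.405] after turn [127.771 -56.349  61.405] | q6 1.2760943214666225 grip 0.6317533498205699 0.0
[[255.095 147.234]
 [255.259 240.059]]
```

View pics/w4.png

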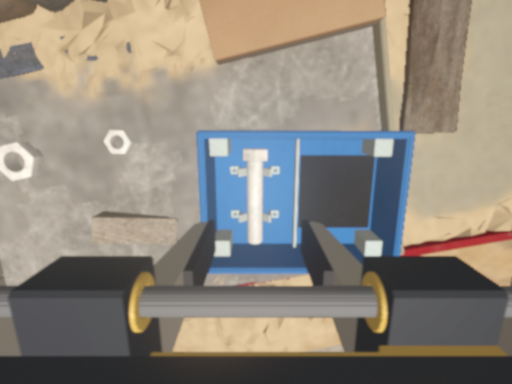

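The bolt lies in both saddles: shank at column 256, rows 150–244, with saddles at rows 171 and 215. Next is the wedge at (135,230).

Call:
creep_tool(
  segments=[
    {"x": -11, "y": -33, "jaw": 1},
    {"x": -11, "y": -33, "jaw": 1},
    {"x": -12, "y": -33, "jaw": 1},
    {"x": -12, "y": -33, "jaw": 1},
    {"wz": -0.149, "z": 6, "jaw": 1},
    {"wz": -0.149, "z": 6, "jaw": 1},
    {"wz": -0.149, "z": 6, "jaw": 1},
    {"wz": -0.149, "z": 6, "jaw": 1},
    {"wz": -0.149, "z": 6, "jaw": 1},
    {"wz": -0.149, "z": 6, "jaw": 1},
    {"wz": -0.149, "z": 6, "jaw": 1},
    {"wz": -0.149, "z": 6, "jaw": 1},
  ],
)

```text
t: 10.95
ee_pos: [443.5, 29.9, 88.1]
tcp_rot: [[0.532, 0.847, -0.002], [0.847, -0.532, 0.0], [-0.001, -0.002, -1.0]]
force: [0.6, 0.2, -0.1]
gripper_width: 1.001
grip_force: 0.0
```

Call:
creep_tool(
  segments=[
    {"wz": -0.149, "z": 6, "jaw": 1},
    {"wz": -0.149, "z": 6, "jaw": 1},
    {"jaw": 1},
    {"jaw": 1},
  ],
)

```text
t: 11.35
ee_pos: [444.0, 29.9, 76.9]
tcp_rot: [[0.269, 0.963, -0.002], [0.963, -0.269, 0.0], [-0.0, -0.002, -1.0]]
force: [0.2, -1.4, -1.1]
gripper_width: 1.0
grip_force: 0.0
```

```bash
python3 - <<'E'
from h import *
goto(447.4,28.4,3,74.5)
o=arm.get_obs();im=viewer.camera("wrist");c=cam("wrist",o);np.save("w5.npy",im)
print(proj(c,[[447.4,28.4,12]]))
cv2.imwrite("pics/w5.png",im[:,:,::-1])
E
```

```text
t 11.35 at [443.966  29.881  76.932] yaw 74.3790207997062 tilt [-0.    -0.002] | rz -0.0021114853715564763 | move before turn [-0.502  3.706 73.932] after turn [-0.51   3.705 73.932] | q6 0.06700506199106442 grip 0.9996693751845942 0.0
[[263.07 205.51]]
```

View pics/w5.png

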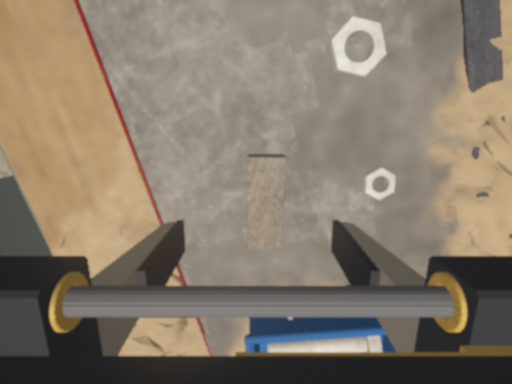

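The wedge is centred at (266,202), thick end up at row 157 and aligned with the fingers. The big nut is at (359,46) and the small nut at (380,184).

Call:
creep_tool(
  segments=[
    {"y": 5, "z": 25, "jaw": 1},
    {"z": 25, "jaw": 0.7},
    {"z": 20, "jaw": 0.6},
    {"z": 4, "jaw": 0.3},
    {"jaw": 0.1},
    {"jaw": 0},
    {"jaw": 0},
    {"jaw": 0},
    {"jaw": 0},
    {"jaw": 0},
  ],
)

```text
t: 12.4
ee_pos: [450.0, 28.3, 4.2]
tcp_rot: [[0.266, 0.964, 0.001], [0.964, -0.266, -0.0], [0.0, 0.001, -1.0]]
force: [-0.6, 0.9, 3.4]
gripper_width: 0.33
grip_force: 30.0
```

```bash
python3 - <<'E'
from h import *
o=arm.get_obs();goto(447.4,28.4,3,74.5)
im=np.load("w5.npy")
E
```

```text
t 12.4 at [450.022  28.334   4.191] yaw 74.58186725548632 tilt [0.    0.001] | rz 0.001428853157807719 | move before turn [-0.634 -2.545  1.191] after turn [-0.637 -2.544  1.191] | q6 0.06283706858577037 grip 0.3302151261226577 29.976015212014318
```

Call:
creep_tool(
  segments=[
    {"z": -20, "jaw": 0},
    {"z": -40, "jaw": 0},
    {"z": -40, "jaw": 0},
    {"z": -25, "jaw": 0},
    {"jaw": 0},
  ],
)

```text
t: 12.9
ee_pos: [452.5, 27.9, 132.6]
tcp_rot: [[0.266, 0.964, 0.008], [0.964, -0.266, -0.002], [0.001, 0.008, -1.0]]
force: [0.6, -0.0, -0.4]
gripper_width: 0.33
grip_force: 30.0
```

```bash
python3 - <<'E'
from h import *
goto(449.8,-191,130,-10.8)
E
```

```text
t 12.9 at [452.451  27.884 132.589] yaw 74.5933581798756 tilt [0.001 0.008] | rz 1.4903952595736614 | move before turn [-211.722   55.595    2.589] after turn [ 38.411 215.504   2.589] | q6 0.06274698055075888 grip 0.32957981937388475 29.973282907158136
```

Call:
creep_tool(
  segments=[
    {"x": -35, "y": 9, "jaw": 0},
    {"x": -35, "y": 9, "jaw": 0},
    {"x": -35, "y": 9, "jaw": 0},
    {"x": -35, "y": 9, "jaw": 0},
    {"x": -36, "y": 10, "jaw": 0},
    {"x": -36, "y": 10, "jaw": 0},
    {"wz": 0.149, "jaw": 0},
    {"wz": 0.149, "jaw": 0},
    {"wz": 0.149, "jaw": 0},
    {"wz": 0.149, "jaw": 0},
    {"wz": 0.149, "jaw": 0},
    {"wz": 0.149, "jaw": 0},
  ],
)

```text
t: 14.1
ee_pos: [446.2, -190.1, 126.7]
tcp_rot: [[0.92, 0.391, -0.002], [0.391, -0.92, 0.002], [-0.001, -0.003, -1.0]]
force: [-0.6, 0.3, -0.5]
gripper_width: 0.331
grip_force: 30.0
```

Call:
creep_tool(
  segments=[
    {"wz": 0.149, "jaw": 0},
    {"wz": 0.149, "z": 10, "jaw": 0},
    {"wz": 0.149, "z": 20, "jaw": 0},
    {"wz": 0.149, "z": 20, "jaw": 0},
    {"jaw": 0},
    {"jaw": 0},
  ],
)

```text
t: 14.7
ee_pos: [446.4, -190.3, 77.7]
tcp_rot: [[0.983, -0.184, -0.002], [-0.184, -0.983, 0.001], [-0.002, -0.001, -1.0]]
force: [0.4, -0.8, -0.1]
gripper_width: 0.327
grip_force: 30.0
```

```bash
python3 - <<'E'
from h import *
goto(449.8,-191,14.5,-10.8)
E
```

```text
t 14.7 at [ 446.391 -190.258   77.664] yaw -10.579521834427213 tilt [-0.002 -0.001] | rz 0.0038480699180025724 | move before turn [ 3.487  0.104 63.164] after turn [ 3.488  0.091 63.164] | q6 1.1029029277138622 grip 0.32660787609736147 29.97341450303793
```

Call:
creep_tool(
  segments=[
    {"wz": 0.004, "x": 3, "z": 20, "jaw": 0},
    {"z": 20, "jaw": 0},
    {"z": 12, "jaw": 0},
    {"z": 6, "jaw": 0},
    {"z": 3, "jaw": 0},
    {"jaw": 0},
    {"jaw": 0},
  ],
)

```text
t: 15.4
ee_pos: [450.7, -191.8, 18.4]
tcp_rot: [[0.982, -0.191, 0.001], [-0.191, -0.982, -0.001], [0.001, 0.001, -1.0]]
force: [-0.2, 0.7, -0.7]
gripper_width: 0.329
grip_force: 30.0
```

```bash
python3 - <<'E'
from h import *
goto(449.8,-191,14.5,-10.8)
E
```

```text
t 15.4 at [ 450.665 -191.828   18.381] yaw -10.998459339655193 tilt [0.001 0.001] | rz -0.003463768908317011 | move before turn [-1.007 -0.648  3.881] after turn [-1.005 -0.651  3.881] | q6 1.1129943029836487 grip 0.3287957322028494 29.973327917978168
```

Call:
creep_tool(
  segments=[
    {"z": 2, "jaw": 0},
    {"z": 1, "jaw": 0},
    {"jaw": 0},
    {"jaw": 0.41},
    {"jaw": 0.41},
    {"jaw": 0.41},
    {"z": -10, "jaw": 0.41},
    {"z": -30, "jaw": 0.41},
    {"z": -40, "jaw": 0.41},
    {"z": -40, "jaw": 1},
    {"jaw": 1},
  ],
)

```text
t: 16.5
ee_pos: [453.8, -194.1, 141.6]
tcp_rot: [[0.982, -0.191, 0.01], [-0.191, -0.982, -0.008], [0.011, 0.006, -1.0]]
force: [0.9, -0.3, 1.4]
gripper_width: 0.563
grip_force: 0.0
```

```bash
python3 - <<'E'
from h import *
o=arm.get_obs();im=viewer.camera("wrist");cv2.imwrite("pics/w6.png",im[:,:,::-1]);np.save("w6.npy",im)
goto(464.1,332.7,150,-8.3)
E
```

```text
t 16.55 at [ 452.272 -192.988  138.532] yaw -11.00627459600658 tilt [0.007 0.003] | rz -0.047233402163394 | move before turn [ -88.752 -518.277  -11.468] after turn [ -64.182 -521.89   -11.468] | q6 1.1132682098126654 grip 0.6039873461927918 0.0
```

View pics/w6.png

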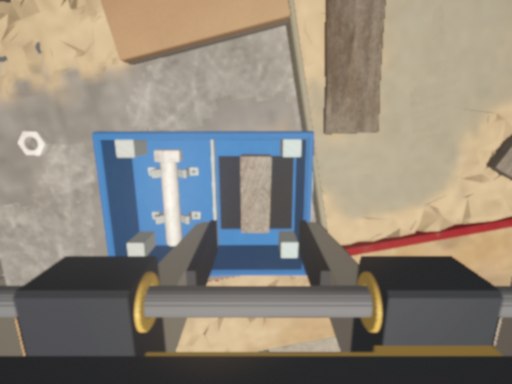

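The wedge lies flat on the mat at (256,193) and the bolt is in place at (169,195). Next is the tray.

Call:
creep_tool(
  segments=[
    {"x": -7, "y": -43, "z": -1, "jaw": 1},
    {"x": -7, "y": -43, "z": -1, "jaw": 1},
    {"x": -7, "y": -43, "z": -1, "jaw": 1},
    {"x": -7, "y": -43, "z": -1, "jaw": 1},
    {"x": -7, "y": -43, "z": -1, "jaw": 1},
    {"x": -7, "y": -43, "z": -1, "jaw": 1},
    {"x": -8, "y": -43, "z": -1, "jaw": 1},
    {"x": -8, "y": -43, "z": -1, "jaw": 1},
    {"x": -8, "y": -43, "z": -1, "jaw": 1},
    {"x": -8, "y": -43, "z": -1, "jaw": 1},
    {"x": -8, "y": -43, "z": -1, "jaw": 1},
    {"x": -8, "y": -43, "z": -1, "jaw": 1},
  ],
)

```text
t: 17.75
ee_pos: [459.1, 333.8, 145.2]
tcp_rot: [[0.982, -0.191, -0.002], [-0.191, -0.982, -0.001], [-0.002, 0.002, -1.0]]
force: [1.0, -0.4, 0.8]
gripper_width: 1.001
grip_force: 0.0
```

Call:
creep_tool(
  segments=[
    {"wz": -0.047, "jaw": 1},
    {"jaw": 1},
    {"jaw": 1},
  ],
)

```text
t: 18.05
ee_pos: [459.7, 331.7, 145.5]
tcp_rot: [[0.989, -0.146, -0.002], [-0.146, -0.989, -0.001], [-0.002, 0.001, -1.0]]
force: [-0.6, -0.2, -1.2]
gripper_width: 1.002
grip_force: 0.0
```

```bash
python3 - <<'E'
from h import *
o=arm.get_obs();c=cam("wrist",o);im=viewer.camera("wrist");cv2.imwrite("pics/w7.png",im[:,:,::-1]);np.save("w7.npy",im)
goto(464.1,332.7,30,-8.3)
h=cv2.cvtColor(im,cv2.COLOR_RGB2HSV);H,S,V=cv2.split(h.astype(int))
for n,m in(("yellow",(H>20)&(H<32)&(S>170)&(V>150)),("red",((H<8)|(H>172))&(S>170)&(V>120))):
    m[260:]=0
    for b in blobs(m,300): print(n,b.mean(0),rect(c,b,10))
print(proj(c,[[464.1+31*.99,332.7-31*.144,46],[464.1-31*.99,332.7+31*.144,46]]))
E
```

```text
t 18.1 at [459.912 331.44  145.815] yaw -8.418085349920604 tilt [-0.001  0.001] | rz -0.00206097815448425 | move before turn [  3.959  -1.86  115.815] after turn [  3.962  -1.852 115.815] | q6 2.1291867740947494 grip 0.9983669600159245 0.0
yellow [217.138 180.138] [469.249 372.336  99.889  72.857  -8.666]
[[254.909 157.831]
 [255.172 221.226]]
```

View pics/w7.png

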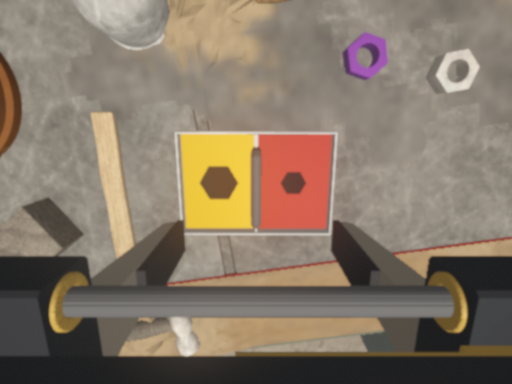

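The handle bar is at column 256 over the tray, whose rim runs from (176,133) to (332,235). The lath at (115,190) stays clear because the tips remain above it.

```bash
python3 - <<'E'
from h import *
c=cam("wrist");P=ray(c,[(176,133),(337,133),(331,235),(182,235)],24)[:,:2];print(P,P.mean(0))
E
```

```text
[[527.828 401.635]
 [504.709 245.197]
 [398.582 260.09 ]
 [422.042 418.268]] [463.291 331.298]
```

Call:
creep_tool(
  segments=[
    {"x": 3, "y": -1, "z": 25, "jaw": 1},
    {"z": 30, "jaw": 0.6},
    {"z": 30, "jaw": 0.5},
    {"z": 20, "jaw": 0.4},
    {"z": 10, "jaw": 0.3},
    {"jaw": 0.25},
    {"jaw": 0.25},
  ],
)

```text
t: 18.8
ee_pos: [464.3, 332.8, 32.6]
tcp_rot: [[0.989, -0.146, 0.001], [-0.146, -0.989, 0.001], [0.001, -0.001, -1.0]]
force: [0.2, 1.1, -0.3]
gripper_width: 0.502
grip_force: 0.0
```

```bash
python3 - <<'E'
from h import *
goto(464.1,332.7,30,-8.3)
E
```

```text
t 18.8 at [464.273 332.797  32.607] yaw -8.368568261425738 tilt [ 0.001 -0.001] | rz -0.0011967419242475685 | move before turn [-0.157  0.121  2.607] after turn [-0.157  0.121  2.607] | q6 2.127281178442868 grip 0.5015208242244187 0.0
```

Call:
creep_tool(
  segments=[
    {"z": 2, "jaw": 0},
    {"jaw": 0},
    {"jaw": 0},
    {"jaw": 0},
    {"jaw": 0},
    {"jaw": 0},
    {"jaw": 0},
    {"jaw": 0},
  ],
)

```text
t: 19.6
ee_pos: [463.6, 333.0, 29.9]
tcp_rot: [[0.989, -0.145, 0.0], [-0.145, -0.989, 0.0], [0.0, -0.0, -1.0]]
force: [-0.3, 1.3, 3.6]
gripper_width: 0.097
grip_force: 30.0
```

Call:
creep_tool(
  segments=[
    {"z": -20, "jaw": 0},
    {"z": -40, "jaw": 0},
    {"z": -40, "jaw": 0},
    {"z": -30, "jaw": 0},
    {"jaw": 0},
    {"jaw": 0},
  ],
)

```text
t: 20.2
ee_pos: [463.0, 332.6, 158.7]
tcp_rot: [[0.989, -0.145, -0.001], [-0.145, -0.989, -0.0], [-0.001, 0.001, -1.0]]
force: [-0.1, -0.7, -3.0]
gripper_width: 0.1
grip_force: 30.0
```

```bash
python3 - <<'E'
from h import *
goto(457.5,-150.7,160,-10.8)
im=viewer.camera("side");cv2.imwrite("pics/s1.png",cv2.resize(im[80:280,150:400],(800,600))[:,:,::-1])
E
```

```text
t 20.2 at [463.009 332.637 158.653] yaw -8.31851471600094 tilt [-0.001  0.001] | rz 0.04331008854556995 | move before turn [ 64.476 479.049  -1.347] after turn [ 85.157 475.808  -1.347] | q6 2.1271118172268455 grip 0.10043778405309293 29.99888151884079
```

View pics/s1.png

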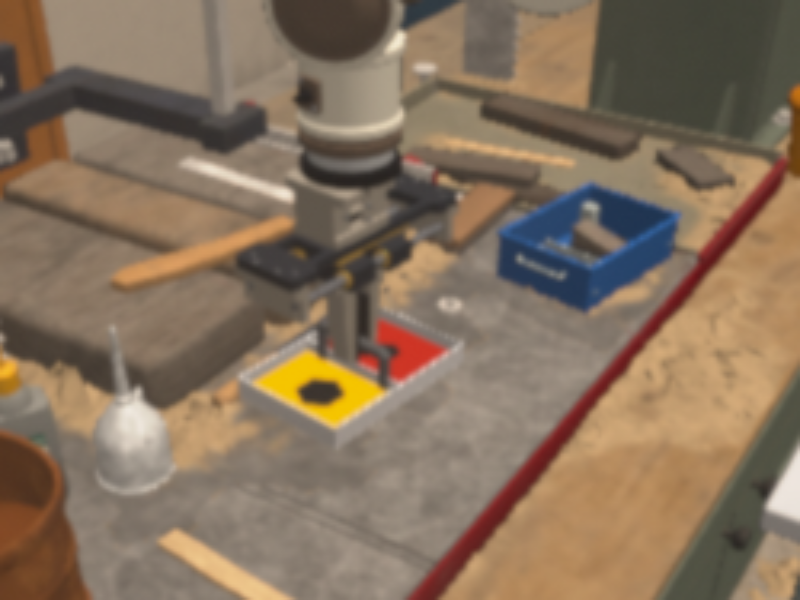

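The tray hangs level in the grip at (350,370), clear of everything. I'll carry it to the box.

Call:
creep_tool(
  segments=[
    {"x": 2, "y": 20, "jaw": 0},
    {"x": 4, "y": 32, "jaw": 0},
    {"x": 5, "y": 38, "jaw": 0},
    {"x": 5, "y": 38, "jaw": 0},
    {"x": 6, "y": 38, "jaw": 0},
    {"x": 6, "y": 38, "jaw": 0},
    {"x": 6, "y": 38, "jaw": 0},
    {"x": 6, "y": 38, "jaw": 0},
    {"x": 6, "y": 38, "jaw": 0},
    {"x": 5, "y": 38, "jaw": 0},
    {"x": 5, "y": 38, "jaw": 0},
    {"x": 4, "y": 38, "jaw": 0},
  ],
)

```text
t: 21.45
ee_pos: [458.4, -104.0, 156.8]
tcp_rot: [[0.989, -0.145, -0.004], [-0.145, -0.989, 0.002], [-0.005, -0.002, -1.0]]
force: [1.1, 0.4, -2.3]
gripper_width: 0.095
grip_force: 30.0
```

Call:
creep_tool(
  segments=[
    {"wz": 0.02, "x": 3, "y": 32, "jaw": 0},
    {"wz": 0.023, "x": 1, "y": 15, "jaw": 0},
    {"jaw": 0},
    {"jaw": 0},
    {"jaw": 0},
  ],
)

```text
t: 21.95
ee_pos: [456.9, -148.8, 158.8]
tcp_rot: [[0.983, -0.185, -0.001], [-0.185, -0.983, 0.001], [-0.001, -0.001, -1.0]]
force: [1.1, 0.1, -2.4]
gripper_width: 0.096
grip_force: 30.0
```

```bash
python3 - <<'E'
from h import *
goto(457.5,-150.7,74,-10.8)
o=arm.get_obs();c=cam("wrist",o);im=viewer.camera("wrist");cv2.imwrite("pics/w8.png",im[:,:,::-1]);np.save("w8.npy",im)
E
```

```text
t 21.95 at [ 456.879 -148.79   158.829] yaw -10.687634174877099 tilt [-0.001 -0.001] | rz 0.0019611536151149522 | move before turn [ 0.964  1.762 84.829] after turn [ 0.968  1.76  84.829] | q6 1.189830106648416 grip 0.09610480870514095 29.99901920557022
```

View pics/w8.png

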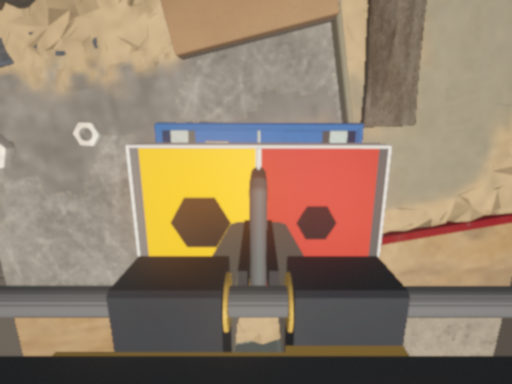

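The tray is held square over the box, with far rim corners at (128,147) and (390,147), and the far box posts at (180,137) and (338,137). I'll check the centring.

```bash
python3 - <<'E'
from h import *
c=cam("wrist");o=arm.get_obs();p=np.array(o["ee_pos"])
ex=np.array([.187,.982]);ey=np.array([-.982,.187])
P=ray(c,[(128,147),(390,147)],p[2]-30+24)[:,:2]-p[:2];print("rim rel TCP",P@ex,P@ey,"should be +-80,-54")
P=ray(c,[(180,137),(338,137)],44)[:,:2]-[457.5,-150.7];print("posts",P@ex,P@ey)
P=ray(c,[(155.5,123),(363,123)],68)[:,:2]-[457.5,-150.7];print("box rim",P@ex,P@ey,"+-89,-63")
E
```

```text
rim rel TCP [ 77.17  -79.907] [-53.053 -53.383] should be +-80,-54
posts [ 75.928 -76.179] [-52.563 -52.882]
box rim [ 90.225 -90.629] [-65.751 -66.127] +-89,-63
```

Call:
creep_tool(
  segments=[
    {"wz": 0.002, "x": 0.5, "y": 1.7, "z": 20, "jaw": 0},
    {"z": 20, "jaw": 0},
    {"z": 12, "jaw": 0},
    {"z": 5, "jaw": 0},
    {"jaw": 0},
    {"jaw": 0},
  ],
)

```text
t: 22.6
ee_pos: [457.9, -152.3, 103.4]
tcp_rot: [[0.982, -0.189, 0.001], [-0.189, -0.982, -0.001], [0.001, 0.0, -1.0]]
force: [0.4, -0.1, -1.5]
gripper_width: 0.097
grip_force: 30.0
```

```bash
python3 - <<'E'
from h import *
goto(457.5,-150.7,74,-10.8)
E
```

```text
t 22.6 at [ 457.949 -152.251  103.412] yaw -10.878606429533747 tilt [0.001 0.   ] | rz -0.0013719410086006079 | move before turn [-0.734 -1.438 29.412] after turn [-0.732 -1.439 29.412] | q6 1.1885647249584441 grip 0.09717970638125081 29.999027252197266
```

Call:
creep_tool(
  segments=[
    {"x": -0.3, "y": -2, "jaw": 0},
    {"z": 8, "jaw": 0},
    {"z": 8, "jaw": 0},
    {"z": 6, "jaw": 0},
    {"jaw": 0},
    {"jaw": 0},
  ],
)

```text
t: 23.2
ee_pos: [457.2, -150.0, 80.3]
tcp_rot: [[0.982, -0.189, -0.001], [-0.189, -0.982, 0.0], [-0.001, -0.0, -1.0]]
force: [1.0, 0.1, -1.6]
gripper_width: 0.099
grip_force: 30.0
```

```bash
python3 - <<'E'
from h import *
goto(457.7,-149.7,74,-10.8)
E
```

```text
t 23.2 at [ 457.225 -149.989   80.279] yaw -10.901742772977455 tilt [-0.001 -0.   ] | rz -0.0017757463785654792 | move before turn [ 0.412 -0.373  6.279] after turn [ 0.413 -0.373  6.279] | q6 1.1922519605679374 grip 0.0987031183968162 29.999026358127594
```

Call:
creep_tool(
  segments=[
    {"z": 4, "jaw": 0},
    {"z": 2, "jaw": 0},
    {"z": 1, "jaw": 0},
    {"jaw": 0},
    {"jaw": 0},
  ],
)

```text
t: 23.7
ee_pos: [457.4, -150.1, 73.9]
tcp_rot: [[0.982, -0.189, -0.0], [-0.189, -0.982, -0.0], [-0.0, 0.0, -1.0]]
force: [-2.2, 1.0, 1.0]
gripper_width: 0.095
grip_force: 30.0
```

Call:
creep_tool(
  segments=[
    {"z": 0.5, "jaw": 0},
    {"jaw": 0.35},
    {"jaw": 0.35},
    {"jaw": 0.35},
    {"z": -10, "jaw": 0.35},
    {"z": -40, "jaw": 0.5},
    {"z": -40, "jaw": 1},
    {"z": -40, "jaw": 1},
    {"jaw": 1},
    {"jaw": 1},
  ],
)

```text
t: 24.7
ee_pos: [458.1, -150.5, 204.5]
tcp_rot: [[0.982, -0.189, 0.003], [-0.189, -0.982, -0.002], [0.003, 0.001, -1.0]]
force: [-0.2, -0.8, -0.2]
gripper_width: 0.761
grip_force: 0.0
```

```bash
python3 - <<'E'
from h import *
goto(545,126.4,120,90)
o=arm.get_obs();c=cam("wrist",o);im=viewer.camera("wrist");cv2.imwrite("pics/w9.png",im[:,:,::-1]);np.save("w9.npy",im)
# nuts from w5 pose (tool at 443.966,29.881,76.932 yaw 74.379)
k=np.radians(74.379);R=np.array([[np.cos(k),np.sin(k),-.002],[np.sin(k),-np.cos(k),0],[0,-.002,-1]])
c=cam("wrist",{"ee_pos":[443.966,29.881,76.932],"tcp_rot":R});im=np.load("w5.npy");V=im.min(2)
for n,(x0,y0,x1,y1),z in(("big",(322,5,400,85),19),("small",(358,160,405,207),13)):
    s=V[y0:y1,x0:x1];t,m=cv2.threshold(s,0,255,cv2.THRESH_OTSU)
    for b in blobs(m,150):
        uv=cv2.convexHull((b+[x0,y0]).astype(np.float32))[:,0];Q=ray(c,uv,z)[:,:2]
        a=np.radians(np.arange(0,60,1)); w=[sum(np.ptp(Q@[np.cos(k+s),np.sin(k+s)]) for s in(0,np.pi/3,2*np.pi/3))/3 for k in a]
        print(n,uv.mean(0),(Q.min(0)+Q.max(0))/2,"flat normal deg",int(np.argmin(w)),min(w),max(w))
E
```

```text
t 24.7 at [ 458.078 -150.488  204.491] yaw -10.89741794448404 tilt [0.003 0.001] | rz -1.760992149892056 | move before turn [  33.009 -288.327   84.491] after turn [276.888  86.922  84.491] | q6 1.1922436925249413 grip 0.7610053640116573 0.0
big [358.182  43.136] [546.39  126.142] flat normal deg 1 36.04405039395022 40.28914893201235
small [378.933 183.2  ] [545.863  20.483] flat normal deg 48 24.22140251421659 26.507172801253585
```

View pics/w9.png

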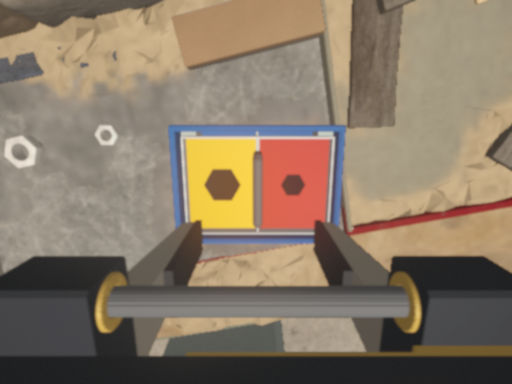

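The tray sits inside the box with an even gap all round: rim (182,136) to (334,235), yellow left, red right. Next is the big nut at (546,126), a measured 36 mm across flats with the flat normal at 1°.

Call:
creep_tool(
  segments=[
    {"x": 5, "y": -41, "jaw": 1},
    {"x": 5, "y": -41, "jaw": 1},
    {"x": 5, "y": -41, "jaw": 1},
    {"x": 5, "y": -41, "jaw": 1},
    {"x": 5, "y": -41, "jaw": 1},
    {"x": 5, "y": -41, "jaw": 1},
    {"x": 4, "y": -42, "jaw": 1},
  ],
)

```text
t: 25.45
ee_pos: [544.3, 127.9, 200.9]
tcp_rot: [[0.982, -0.189, -0.004], [-0.189, -0.982, -0.0], [-0.004, 0.001, -1.0]]
force: [-0.3, -0.5, -0.9]
gripper_width: 1.003
grip_force: 0.0
```

Call:
creep_tool(
  segments=[
    {"wz": -0.148, "z": 11, "jaw": 1},
    {"wz": -0.148, "z": 11, "jaw": 1},
    {"wz": -0.148, "z": 11, "jaw": 1},
    {"wz": -0.148, "z": 11, "jaw": 1},
    {"wz": -0.148, "z": 11, "jaw": 1},
    {"wz": -0.148, "z": 11, "jaw": 1},
    {"wz": -0.148, "z": 11, "jaw": 1},
    {"wz": -0.148, "z": 11, "jaw": 1},
    {"wz": -0.148, "z": 11, "jaw": 1},
    {"wz": -0.148, "z": 11, "jaw": 1},
    {"wz": -0.148, "z": 11, "jaw": 1},
    {"wz": -0.148, "z": 9, "jaw": 1},
  ],
)

```text
t: 26.65
ee_pos: [543.1, 126.2, 70.2]
tcp_rot: [[-0.021, 1.0, -0.005], [1.0, 0.021, -0.0], [0.0, -0.005, -1.0]]
force: [-1.0, -0.7, -0.8]
gripper_width: 1.001
grip_force: 0.0
```

Call:
creep_tool(
  segments=[
    {"jaw": 1},
    {"jaw": 1},
  ],
)

```text
t: 26.85
ee_pos: [544.1, 126.3, 71.9]
tcp_rot: [[-0.011, 1.0, -0.003], [1.0, 0.011, -0.0], [0.0, -0.003, -1.0]]
force: [-0.6, -1.1, 0.0]
gripper_width: 0.998
grip_force: 0.0
```

```bash
python3 - <<'E'
from h import *
goto(546,126.3,3,91)
o=arm.get_obs();c=cam("wrist",o);im=viewer.camera("wrist");V=im.min(2)
u=proj(c,[[546,126.3,19]])[0];print(u);x0,y0=(u-45).astype(int);s=V[y0:y0+90,x0:x0+90];t,m=cv2.threshold(s,0,255,cv2.THRESH_OTSU)
for b in blobs(m,300):
    uv=b+[x0,y0];Q=ray(c,uv,19)[:,:2];a=np.radians(np.arange(-30,30,1)); w=[sum(np.ptp(Q@[np.cos(k+s),np.sin(k+s)]) for s in(0,np.pi/3,2*np.pi/3))/3 for k in a]
    print((Q.min(0)+Q.max(0))/2,int(np.argmin(w))-30,min(w),max(w))
E
```

```text
t 26.85 at [544.125 126.276  71.866] yaw 90.65646974713935 tilt [ 0.    -0.003] | rz -0.005995733992627095 | move before turn [ 0.003  1.875 68.866] after turn [-0.008  1.875 68.866] | q6 0.00022566450917200953 grip 0.9978068289061287 0.0
[261.338 209.413]
[545.077 126.642] 2 35.668171512476725 39.81519123739994
```

Call:
creep_tool(
  segments=[
    {"wz": -0.02, "y": 1, "z": 25, "jaw": 1},
    {"z": 25, "jaw": 0.75},
    {"z": 15, "jaw": 0.65},
    {"z": 3, "jaw": 0.5},
    {"jaw": 0},
    {"jaw": 0},
    {"jaw": 0},
    {"jaw": 0},
    {"jaw": 0},
    {"jaw": 0},
  ],
)

```text
t: 27.9
ee_pos: [546.8, 126.3, 5.9]
tcp_rot: [[-0.035, 0.999, 0.001], [0.999, 0.035, 0.0], [-0.0, 0.001, -1.0]]
force: [-0.8, 0.4, 5.9]
gripper_width: 0.381
grip_force: 30.0
```

```bash
python3 - <<'E'
from h import *
goto(457.5,-150.7,150,79.2)
E
```

```text
t 27.9 at [546.843 126.336   5.93 ] yaw 92.0053857666724 tilt [-0.     0.001] | rz 0.22349614361645198 | move before turn [-273.74   -98.982 -144.07 ] after turn [-288.87   -35.849 -144.07 ] | q6 -0.02324336044464248 grip 0.3809478945310437 30.02006340713706
```

Call:
creep_tool(
  segments=[
    {"z": -20, "jaw": 0},
    {"z": -40, "jaw": 0},
    {"z": -40, "jaw": 0},
    {"z": -40, "jaw": 0},
    {"jaw": 0},
  ],
)

```text
t: 28.4
ee_pos: [550.4, 126.5, 151.6]
tcp_rot: [[-0.035, 0.999, 0.012], [0.999, 0.035, 0.0], [-0.0, 0.012, -1.0]]
force: [1.0, -0.9, 0.7]
gripper_width: 0.388
grip_force: 30.0
```

```bash
python3 - <<'E'
from h import *
goto(465,-111.4,120,79.2)
E
```

```text
t 28.4 at [550.426 126.458 151.569] yaw 92.01057676304676 tilt [-0.     0.012] | rz 0.22358674359464326 | move before turn [-234.715  -93.718   31.569] after turn [-249.652  -39.342   31.569] | q6 -0.023261206372159133 grip 0.3877232235954741 29.984353239415213
```

Call:
creep_tool(
  segments=[
    {"x": -39, "y": -15, "jaw": 0},
    {"x": -39, "y": -15, "jaw": 0},
    {"x": -39, "y": -15, "jaw": 0},
    {"x": -39, "y": -15, "jaw": 0},
    {"x": -39, "y": -15, "jaw": 0},
    {"x": -39, "y": -15, "jaw": 0},
    {"wz": 0.112, "z": 15, "jaw": 0},
    {"wz": 0.112, "z": 15, "jaw": 0},
    {"jaw": 0},
    {"jaw": 0},
  ],
)

```text
t: 29.4
ee_pos: [463.8, -110.3, 114.3]
tcp_rot: [[0.185, 0.983, -0.002], [0.983, -0.185, 0.001], [0.001, -0.002, -1.0]]
force: [-0.6, -0.1, -0.4]
gripper_width: 0.389
grip_force: 30.0
```

```bash
python3 - <<'E'
from h import *
goto(465,-111.4,60.5,79.2)
o=arm.get_obs();c=cam("wrist",o);im=viewer.camera("wrist");cv2.imwrite("pics/w10.png",im[:,:,::-1])
E
```

```text
t 29.4 at [ 463.849 -110.253  114.294] yaw 79.32867435772877 tilt [ 0.001 -0.002] | rz 0.0022457912052558093 | move before turn [-0.914  1.344 53.794] after turn [-0.911  1.346 53.794] | q6 -0.3013586212162197 grip 0.38878870643563296 29.98449177481234
```

View pics/w10.png

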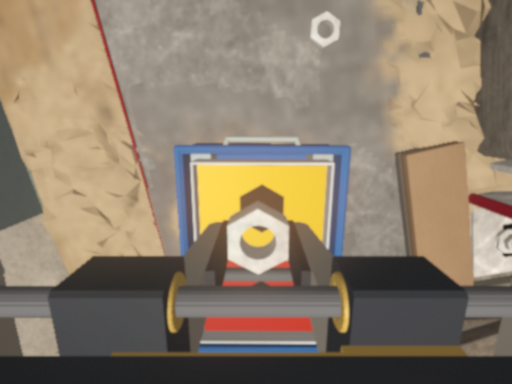

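The nut is held flat by its flats over the yellow well at (259,240), with clear room either side. I'll lower it.

Call:
creep_tool(
  segments=[
    {"y": 1, "z": 20, "jaw": 0},
    {"z": 15, "jaw": 0},
    {"z": 10, "jaw": 0},
    {"z": 5, "jaw": 0},
    {"jaw": 0},
    {"jaw": 0},
  ],
)

```text
t: 30.05
ee_pos: [466.0, -111.1, 65.8]
tcp_rot: [[0.187, 0.982, 0.001], [0.982, -0.187, -0.001], [-0.0, 0.001, -1.0]]
force: [0.0, 0.5, -0.8]
gripper_width: 0.382
grip_force: 30.0
```

```bash
python3 - <<'E'
from h import *
goto(465,-111.4,60,79.2)
E
```

```text
t 30.05 at [ 466.032 -111.055   65.778] yaw 79.20272710670312 tilt [-0.     0.001] | rz 4.759699102230286e-05 | move before turn [-0.532 -0.949  5.778] after turn [-0.533 -0.949  5.778] | q6 -0.2984513164337265 grip 0.3820460712628367 29.984357678331435
```

Call:
creep_tool(
  segments=[
    {"z": 3, "jaw": 0},
    {"z": 1.5, "jaw": 0},
    {"jaw": 0},
    {"jaw": 0},
  ],
)

```text
t: 30.45
ee_pos: [465.5, -110.9, 60.7]
tcp_rot: [[0.188, 0.982, 0.0], [0.982, -0.188, -0.0], [-0.0, 0.0, -1.0]]
force: [0.4, -0.3, -0.9]
gripper_width: 0.383
grip_force: 30.0
```

Call:
creep_tool(
  segments=[
    {"z": 1.5, "jaw": 0},
    {"jaw": 0},
    {"jaw": 0.5},
    {"jaw": 0.5},
    {"jaw": 0.5},
    {"z": -10, "jaw": 0.5},
    {"z": -30, "jaw": 0.5},
    {"z": -40, "jaw": 0.7},
    {"z": -20, "jaw": 1},
    {"jaw": 1},
    {"jaw": 1},
  ],
)

```text
t: 31.55
ee_pos: [465.5, -110.9, 159.1]
tcp_rot: [[0.188, 0.982, 0.0], [0.982, -0.188, -0.0], [-0.0, 0.0, -1.0]]
force: [0.0, -0.8, -1.6]
gripper_width: 0.824
grip_force: 0.0
```

```bash
python3 - <<'E'
from h import *
goto(545.4,20.6,70,78)
E
```

```text
t 31.55 at [ 465.459 -110.875  159.123] yaw 79.17153320384563 tilt [-0.  0.] | rz 0.020447111703544074 | move before turn [144.152  53.818  89.123] after turn [145.222  50.859  89.123] | q6 -0.298116784576756 grip 0.824365328521251 0.0
```

Call:
creep_tool(
  segments=[
    {"x": 36, "y": 13, "jaw": 1},
    {"x": 36, "y": 13, "jaw": 1},
    {"x": 36, "y": 14, "z": 25, "jaw": 1},
    {"x": 36, "y": 14, "z": 30, "jaw": 1},
    {"wz": 0.02, "z": 30, "jaw": 1},
    {"jaw": 1},
    {"jaw": 1},
  ],
)

```text
t: 32.25
ee_pos: [544.2, 20.4, 72.9]
tcp_rot: [[0.207, 0.978, -0.004], [0.978, -0.207, 0.001], [-0.0, -0.004, -1.0]]
force: [-0.5, -1.5, 0.3]
gripper_width: 0.998
grip_force: 0.0
```

```bash
python3 - <<'E'
from h import *
goto(545.4,20.6,3,78)
o=arm.get_obs();c=cam("wrist",o);im=viewer.camera("wrist");V=im.min(2)
u=proj(c,[[545.4,20.6,13]])[0];print(u);x0,y0=(u-28).astype(int);s=V[y0:y0+56,x0:x0+56];t,m=cv2.threshold(s,0,255,cv2.THRESH_OTSU)
for b in blobs(m,200):
    uv=b+[x0,y0];Q=ray(c,uv,13)[:,:2];a=np.radians(np.arange(-42,18,1)); w=[sum(np.ptp(Q@[np.cos(k+s),np.sin(k+s)]) for s in(0,np.pi/3,2*np.pi/3))/3 for k in a]
    print((Q.min(0)+Q.max(0))/2,int(np.argmin(w))-42,min(w),max(w))
E
```

```text
t 32.25 at [544.154  20.42   72.886] yaw 78.0390794589995 tilt [-0.    -0.004] | rz 0.0006820652294394769 | move before turn [ 0.434  1.182 69.886] after turn [ 0.435  1.182 69.886] | q6 0.024413182148256066 grip 0.9980625037051603 0.0
[260.308 206.183]
[545.01   20.723] -13 23.859455622746566 26.22041190876639
```

Call:
creep_tool(
  segments=[
    {"wz": 0.01, "y": 1, "z": 25, "jaw": 0.8},
    {"z": 25, "jaw": 0.6},
    {"z": 15, "jaw": 0.5},
    {"z": 4, "jaw": 0.4},
    {"jaw": 0},
    {"jaw": 0},
    {"jaw": 0},
    {"jaw": 0},
    {"jaw": 0},
    {"jaw": 0},
  ],
)

```text
t: 33.3
ee_pos: [547.0, 20.2, 5.7]
tcp_rot: [[0.217, 0.976, 0.001], [0.976, -0.217, -0.0], [0.0, 0.001, -1.0]]
force: [-0.5, 0.1, 3.3]
gripper_width: 0.249
grip_force: 30.0
```

```bash
python3 - <<'E'
from h import *
goto(450,-190,120,79.2)
E
```

```text
t 33.3 at [546.983  20.165   5.692] yaw 77.4582600896111 tilt [0.    0.001] | rz -0.030399096149677618 | move before turn [-226.21   -49.031 -114.308] after turn [-224.615  -55.884 -114.308] | q6 0.03491259905025957 grip 0.24861876544901487 30.020547669410007
```

Call:
creep_tool(
  segments=[
    {"z": -20, "jaw": 0},
    {"z": -40, "jaw": 0},
    {"z": -40, "jaw": 0},
    {"z": -40, "jaw": 0},
    {"jaw": 0},
    {"x": -37, "y": -8, "jaw": 0},
    {"x": -37, "y": -8, "jaw": 0},
    {"x": -37, "y": -8, "jaw": 0},
    {"x": -38, "y": -8, "jaw": 0},
    {"x": -38, "y": -8, "jaw": 0},
    {"x": -38, "y": -8, "jaw": 0},
    {"wz": -0.03, "jaw": 0},
  ],
)

```text
t: 34.5
ee_pos: [449.0, -192.1, 144.3]
tcp_rot: [[0.192, 0.981, -0.001], [0.981, -0.192, -0.001], [-0.001, -0.001, -1.0]]
force: [0.5, 0.0, -0.3]
gripper_width: 0.252
grip_force: 30.0
```

Call:
creep_tool(
  segments=[
    {"z": 20, "jaw": 0},
    {"z": 20, "jaw": 0},
    {"jaw": 0},
    {"jaw": 0},
  ],
)

```text
t: 34.9
ee_pos: [450.6, -188.2, 104.7]
tcp_rot: [[0.187, 0.982, -0.001], [0.982, -0.187, 0.001], [0.001, -0.001, -1.0]]
force: [1.2, -0.3, -1.0]
gripper_width: 0.249
grip_force: 30.0
```

```bash
python3 - <<'E'
from h import *
goto(450,-190,60,79.2)
E
```

```text
t 34.9 at [ 450.627 -188.161  104.687] yaw 79.22055203823045 tilt [ 0.001 -0.001] | rz 0.00035870073511690137 | move before turn [-1.924 -0.272 44.687] after turn [-1.924 -0.271 44.687] | q6 -0.4556608809678741 grip 0.2489553204189652 29.98996578317019
```

Call:
creep_tool(
  segments=[
    {"x": -1, "z": 20, "jaw": 0},
    {"z": 12, "jaw": 0},
    {"z": 8, "jaw": 0},
    {"z": 2, "jaw": 0},
    {"jaw": 0},
    {"jaw": 0},
  ],
)

```text
t: 35.5
ee_pos: [451.1, -190.2, 63.7]
tcp_rot: [[0.188, 0.982, 0.001], [0.982, -0.188, -0.001], [-0.0, 0.001, -1.0]]
force: [-0.5, 0.2, -0.8]
gripper_width: 0.254
grip_force: 30.0
```

Call:
creep_tool(
  segments=[
    {"z": 2, "jaw": 0},
    {"z": 1, "jaw": 0},
    {"z": 0.5, "jaw": 0},
    {"jaw": 0},
    {"jaw": 0},
  ],
)

```text
t: 36.0
ee_pos: [450.7, -190.0, 59.7]
tcp_rot: [[0.188, 0.982, 0.0], [0.982, -0.188, -0.0], [-0.0, 0.0, -1.0]]
force: [-0.7, -0.2, 0.7]
gripper_width: 0.248
grip_force: 30.0
```

Call:
creep_tool(
  segments=[
    {"jaw": 0.4},
    {"jaw": 0.4},
    {"jaw": 0.4},
    {"z": -10, "jaw": 0.4},
    {"z": -30, "jaw": 0.4},
    {"z": -40, "jaw": 0.6},
    {"z": -40, "jaw": 1},
    {"x": -40, "z": -20, "jaw": 1},
    {"x": -40, "jaw": 1},
    {"x": -20, "jaw": 1},
    {"jaw": 1},
    {"jaw": 1},
  ],
)

```text
t: 37.2
ee_pos: [431.8, -287.9, 199.9]
tcp_rot: [[0.189, 0.982, 0.0], [0.982, -0.189, 0.001], [0.001, 0.0, -1.0]]
force: [0.1, -0.7, 0.8]
gripper_width: 0.984
grip_force: 0.0
```

```bash
python3 - <<'E'
from h import *
a=viewer.camera("wrist");b=viewer.camera("side")
b=cv2.resize(b[130:190,295:375],(400,300),interpolation=cv2.INTER_CUBIC);a=cv2.resize(a,(400,300))
cv2.imwrite("pics/end.png",np.hstack([a,b])[:,:,::-1])
E
```

```text
(no output)
```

View pics/end.png

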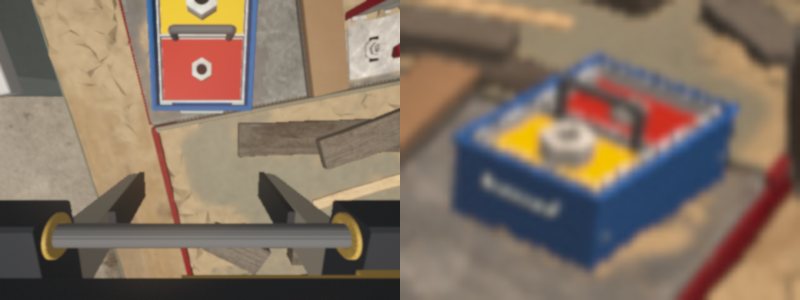

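The tray is flush with the box rim all round. The large nut lies flat in yellow (565,145) and the small nut flat in red (202,70). The gripper is clear, so I'm handing in.

```bash
python3 -c "
from cell import arm
print(arm.close_job())"
```

```text
the job is handed in; nothing more can be done
None
```

The job is handed in at about 37 s: by the camera views, the bolt lies in both saddles, the wedge flat on the mat, the tray level in the box with the large nut in yellow and the small nut in red; no verdict came back, and I never moved the arm near the file, lath or stone.

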